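# Set out a bracket and a post foot for tack welding

### The arm

A 7-joint arm with a two-finger parallel gripper is mounted at the origin on the work surface. World frame = base frame: x ahead of the robot, y to its left, z up, the work surface at z = 0. Lengths are in m, angles in rad, forces in N, time in s.
With the tool pointing down it reaches from about 0.35 to 0.9 m from the base axis. Payload 8.1 kg.
Tool frame: the origin (TCP) lies at the very end of the fingers, on their centre line; the grasp point (between the pads) lies 19 mm behind it (r.grasp_offset is the distance from the TCP to the grasp point, in m); z points along the fingers, x is the direction in which the jaws open and shut, and the axes are right-handed (so a half turn about z gives the same grasp; the last joint's range is limited). The gripper opens to 85 mm and grips with 20 to 120 N. Pads are 22 mm wide; open, the fingers measure 114 mm over their backs; the gripper's body (76 mm by 85 mm) begins 54 mm behind the grasp point. The pads swing forward as they close: fully open they stand 13 mm farther back than shut.
Start: joints at [-1.241, 0.434, 0.025, 1.573, -0.012, 1.134, -0.075], TCP at [0.262, 0.567, 0.231] pointing down, gripper open.
Joint ranges: [-2.62, 2.62], [-0.44, 2.09], [-1.27, 1.32], [0.08, 2.57], [-1.32, 4.46], [0.12, 2], [-2.74, 2.74]. Speed limits (rad/s): [2.22, 2.22, 3.01, 3.01, 3.14, 3.14, 3.14].

### API

Orientations are given as a unit quaternion [w, x, y, z].
In Python, from cell import state, optics, job, r gives the robot as it stands.
- The arm moves only by the tool step_arm, never from a script. Its argument "commands" is a list of rows, each an object with "dp": the shift along the tool's x, y, z scaled (see below), a list of three; "rot": the turn, a rotation vector about the tool's x, y, z scaled (see below), a list of three. A call has 1 to 12 rows; each row is the pose to reach, as a shift and turn from the pose commanded when the call began, along the tool's axes at that moment; what a row does not reach only later rows make up. The controller multiplies each number of a shift by 0.5 m and each number of a turn by 90 degrees. A row lasts 1/12 s, in which the tool goes at most 41.7 mm and 7.16 degrees, less where a joint would pass 70% of its speed; a pose out of reach is approached as far as the arm can. A call with a number of a shift or a turn outside -1 to 1 is refused whole. A call with a gripper value outside its range is refused whole. "hand" is the opening, from -1 (shut) to 1 (fully open), set as the call begins (left out, the last holds). The fingers move at their own pace and stop on an object; "force" is the grip in N (left out, the last holds). Time passes only in rows, so rows that repeat a pose let the fingers close. It gives the time, the measured TCP pose, the force and the opening at its end, in the units of the state.
- state(): the state, without advancing time (a new reading comes with each control period).
- optics.snapshot(name): name is "scene" or "side" or "wrist"; returns a dict with "frame" (480x640x3 uint8, red, green, blue), "camera_matrix" (3x3 intrinsics, pixels), "k1" (the pictures are not rectified: a ray, as slopes to the right and down, at radius r is drawn at 1 + k1 r^2 times it, then the intrinsics apply), "rvec" (rotation vector, rad) and "tvec" (3), from world to camera coordinates, as OpenCV has them. Camera axes: x right, y down, z forward; pixel columns grow to the right and rows downward; lengths in m; the calibration is good to about 2 mm. A picture is of the moment at which its call begins. There is no depth.
- job.sign_off(): hands the job in, once; it reports no verdict.
Trained networks look in the newest picture that a camera, given by its name, has taken for a name from the list of things; names that differ only in an ending like _2 or _b are one class to them, and where a whole thing is asked for, a point or a joint stands for the part that bears it (a point fixed in the world has none). Each returns a list of dicts, best first, with "p" (0 to 1); they miss things now and then, are a little off and sometimes report something else, mostly with a low value. They report only what shows in the picture. A call takes as long as a camera call. They do not tell look-alikes from the thing itself.
- optics.recognise(query, camera): "point" ([x, y, z] in m, in the coordinates of the camera as it stood for that picture, good to about 4 mm: the middle of the surface that is visible of it).
The state is a dict: "clock": time; "joint_positions": joint angles; "joint_vel": joint speeds; "effort": joint torques, N m; "tcp_pos": TCP position; "eef_rot": TCP orientation; "force": force on the tool from outside, world axes, zero at the start; "wrist_torque": the same for the moment, N m; "grip_width": finger opening in m.
Only numpy, scipy, OpenCV 4.12 (cv2) and the standard library are available. Lean on these libraries where they do the work, as an engineer would, in place of code of your own. Each camera call takes 0.05 s, during which the arm holds its last target. There are 200 camera calls.

### The job

Set out these steel parts ready for tacking. On the base plate, stand the loose lug on the bare end as the mirror image of the lug already welded at the other end (square with it and just as far from the plate's middle), and stand the square tube upright midway between the two lugs, its sides parallel to the plate's. Stand the round pipe upright in the centre of the round flange and lay the collar flat and centred on top of the pipe; leave the red magnetic holder and the wire brush where they are, and let go of everything.

Things in the scene. Friction and masses are not known exactly. Their poses are not given: they have to be found in the camera images.
- lug_mid (a point): The loose lug: plain steel ear with a rounded top and a 16 mm cross hole, standing on its foot. 72 mm tall; the ear is 16 mm thick along its own x (grip it across this) and 60 mm wide along its own y; the foot is 40 mm (x) by 60 mm (y) by 8 mm high; the hole runs along x at 42 mm above the underside. The point is on its middle, 36 mm above its underside; z is up. It is the same turned by half a turn about z. About 0.4 kg. It starts upright on the table.
- pipe_mid (a point): The round pipe stub: plain steel, 42 mm outside diameter, 34 mm bore, 70 mm tall, standing upright on the table. The point is its centre, 35 mm above its underside; z along its axis. About 0.26 kg.
- spacer_mid (a point): The square tube offcut: plain steel, 40 by 40 mm outside, 4 mm wall, 45 mm tall, open at both ends, standing upright on the table. The point is its centre, 22.5 mm above its underside; x and y are square to its sides, z along the bore. About 0.2 kg.
- collar_mid (a point): The collar: plain steel ring, 56 mm outside diameter, 28 mm hole, 18 mm thick, lying flat on the table. The point is its centre, 9 mm above its underside; z along its axis. About 0.22 kg.
- base_plate: The rectangular base plate, fixed to the table: steel, 190 mm (its x) by 80 mm (its y), 10 mm thick. Origin at the centre of its underside, z up. A lug just like the loose one is welded upright on it with its middle at x = -65 mm, y = 0, its thickness along the plate's x. The other end (+x) is bare: the loose lug's middle belongs at x = +65 mm, y = 0, its thickness along the plate's x, and the square tube at x = 0, y = 0. The plate may lie at any angle.
- flange: The round blank flange, fixed to the table: a flat solid steel disc 100 mm in diameter and 12 mm thick, with four dark bolt holes marked near its rim. Origin at the centre of its underside, z up.
- magnet: Bystander, to be left alone: a red triangular magnetic welding holder lying on the table, about 80 mm across, 16 mm high, with its origin about the middle of its underside.
- brush: Bystander, to be left alone: a wire brush lying on the table beyond the base plate.
Things that resemble listed ones, but are neither listed nor needed, are in the scene too. Leave any green look-alike of the part that bears pipe_mid alone.

How it is judged:
At the end, for the whole second after the job is handed in: Loose lug within 12 mm (each plate axis) of the welded lug's mirror place, square tube likewise midway, both square to the plate within 10 degrees; pipe on the flange within 12 mm of its centre; collar on the pipe within 10 mm of its axis; all upright within 0.1 rad, seated, at rest (x of lug_mid in the frame of base_plate between 0.053 and 0.077 m and y of lug_mid in the frame of base_plate between -0.012 and 0.012 m and z of lug_mid in the frame of base_plate between 0.042 and 0.05 m and angle between the x axis of lug_mid and the x axis of base_plate, either way round below 0.17 rad and angle between each of lug_mid, spacer_mid, pipe_mid, collar_mid's own z axis and vertical below 0.1 rad and x of spacer_mid in the frame of base_plate between -0.012 and 0.012 m and y of spacer_mid in the frame of base_plate between -0.012 and 0.012 m and z of spacer_mid in the frame of base_plate between 0.0285 and 0.0365 m and (angle between the x axis of spacer_mid and the x axis of base_plate, either way round below 0.17 rad or angle between the x axis of spacer_mid and the y axis of base_plate, either way round below 0.17 rad) and horizontal distance between pipe_mid and flange below 0.012 m and z of pipe_mid in the frame of flange between 0.043 and 0.051 m and horizontal distance between collar_mid and pipe_mid below 0.01 m and z of collar_mid in the frame of pipe_mid between 0.04 and 0.048 m and linear speed of each of lug, pipe, spacer, collar below 0.02 m/s and angular speed of each of lug, pipe, spacer, collar below 0.2 rad/s); the robot touches nothing.
It fails at once if the red magnetic holder is pushed more than 20 mm from its place (distance of magnet from where it was at the start of the episode above 0.02 m).
It fails at once if the wire brush is pushed more than 20 mm from its place (distance of brush from where it was at the start of the episode above 0.02 m).
It also fails if it takes over 120 s, if anything falls off the work surface, if the arm or the gripper's body presses on something with over 40 N, if the wrist force passes 120 N, or if a joint passes its speed limit or range.

## Working session

There is one attempt and no reset: what is moved stays moved. The work goes in short steps, Python scripts to look and compute and a tool call to move; the robot and the scene stay as the last step left them, time stands still between calls to the robot, and variables do not carry over. Pictures are saved under pics/ and viewed, about 12 in all and at most 16, crops included, and the job is handed in when it is done.

Besides the shell and the picture viewer there is one more tool, called after "Emit:" by a JSON object that holds its "fn" and its "kwargs". step_arm: Moves the arm, as the interface text tells. Its arguments: {"type":"object","properties":{"commands":{"type":"array"},"hand":{"type":"number"},"force":{"type":"number"}},"required":["commands"]}

```bash
ls; mkdir -p pics
cat > h.py <<'E'
import numpy as np,cv2
from scipy.spatial.transform import Rotation as R
from cell import state,optics,job,r
def cam(name):
    s=optics.snapshot(name); return s
def Rt(s): return cv2.Rodrigues(np.array(s['rvec'],float))[0],np.array(s['tvec'],float).ravel()
def c2w(s,p):
    A,t=Rt(s); return A.T@(np.array(p)-t)
def dist(s): return np.array([s['k1'],0,0,0,0.])
def w2p(s,P):
    return cv2.projectPoints(np.array(P,float).reshape(-1,3),np.array(s['rvec'],float),np.array(s['tvec'],float),np.array(s['camera_matrix'],float),dist(s))[0].reshape(-1,2)
def p2w(s,px,z):
    u=cv2.undistortPoints(np.array(px,float).reshape(-1,1,2),np.array(s['camera_matrix'],float),dist(s)).reshape(-1,2)
    A,t=Rt(s); C=-A.T@t; d=np.c_[u,np.ones(len(u))]@A
    return C+d*((z-C[2])/d[:,2])[:,None]
def save(s,n,box=None,k=1,draw=()):
    f=cv2.cvtColor(s['frame'],cv2.COLOR_RGB2BGR)
    if box: f=f[box[1]:box[3],box[0]:box[2]]
    f=cv2.resize(f,None,fx=k,fy=k,interpolation=cv2.INTER_CUBIC); cv2.imwrite('pics/'+n+'.png',f)
E
cat > a.py <<'E'
from h import *
np.set_printoptions(precision=4,suppress=True)
st=state();print(st['tcp_pos'],st['eef_rot'],st['clock'],r.grasp_offset)
for c in ['scene','side','wrist']:
    s=cam(c);save(s,c+'0');A,t=Rt(s);print(c,'at',-A.T@t,s['k1'],s['camera_matrix'][0][0])
    for q in ['lug_mid','pipe_mid','spacer_mid','collar_mid','base_plate','flange','magnet','brush']:
        for d in optics.recognise(q,c)[:4]:
            P=c2w(s,d['point']);print(q,round(d['p'],2),P,w2p(s,P)[0].round())
E
python3 a.py
```

```text
pics
[0.262  0.5669 0.2305] [ 0.0005  0.8425  0.5388 -0.0007] 0.0 0.0187
scene at [0.9691 0.696  0.751 ] -0.08387870589580382 554.133109048931
lug_mid 0.64 [0.5116 0.3189 0.0318] [445. 341.]
pipe_mid 0.82 [0.6768 0.1983 0.0508] [320. 323.]
pipe_mid 0.79 [0.7195 0.2719 0.048 ] [320. 368.]
pipe_mid 0.66 [0.631  0.2667 0.0444] [367. 343.]
pipe_mid 0.49 [ 0.3605 -0.2795  0.02  ] [335. 147.]
spacer_mid 0.97 [ 0.6537 -0.2625  0.0304] [224. 182.]
collar_mid 0.84 [ 0.3582 -0.2759  0.0178] [336. 149.]
base_plate 0.61 [0.6095 0.0545 0.0108] [313. 271.]
flange 0.72 [0.5122 0.3161 0.0322] [443. 339.]
flange 0.6 [ 0.49   -0.2915  0.0075] [285. 164.]
flange 0.6 [0.6346 0.2629 0.0477] [363. 341.]
magnet 0.83 [0.3485 0.2749 0.016 ] [497. 293.]
magnet 0.55 [ 0.6516 -0.263   0.0322] [225. 181.]
magnet 0.16 [ 0.4894 -0.2884  0.009 ] [286. 164.]
side at [ 0.3241 -0.6155  0.8525] -0.09404003492065796 479.9651985394598
lug_mid 0.65 [0.4933 0.308  0.0341] [260. 164.]
pipe_mid 0.93 [0.6649 0.169  0.0502] [343. 181.]
pipe_mid 0.72 [0.6159 0.2454 0.054 ] [313. 164.]
pipe_mid 0.68 [0.7101 0.2477 0.0539] [348. 156.]
spacer_mid 0.83 [ 0.6463 -0.2751  0.0303] [415. 344.]
collar_mid 0.59 [ 0.3497 -0.2935  0.0158] [267. 405.]
base_plate 0.89 [0.587  0.0055 0.0151] [335. 248.]
flange 0.79 [ 0.4795 -0.304   0.0133] [338. 389.]
magnet 0.77 [0.344  0.2583 0.0183] [207. 195.]
brush 0.74 [0.7583 0.0356 0.0186] [399. 220.]
wrist at [0.1858 0.6018 0.3728] -0.028917571635069764 430.1576374297995
lug_mid 0.75 [0.4984 0.3251 0.0074] [210. 460.]
collar_mid 0.62 [0.4998 0.3256 0.0098] [211. 462.]
magnet 0.94 [0.3333 0.2752 0.0162] [ 83. 368.]
```

View pics/scene0.png

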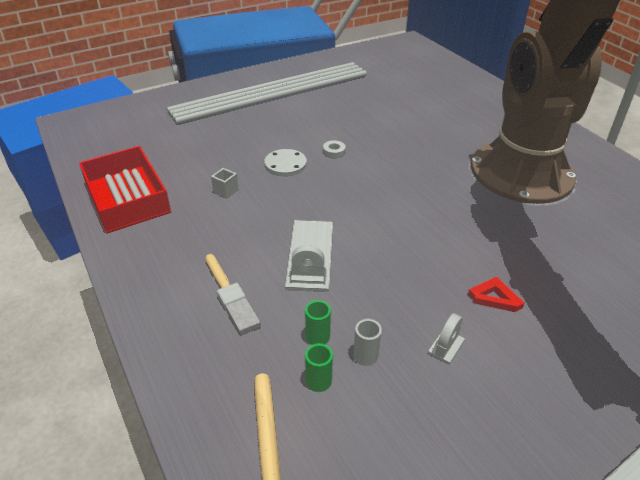

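View pics/side0.png

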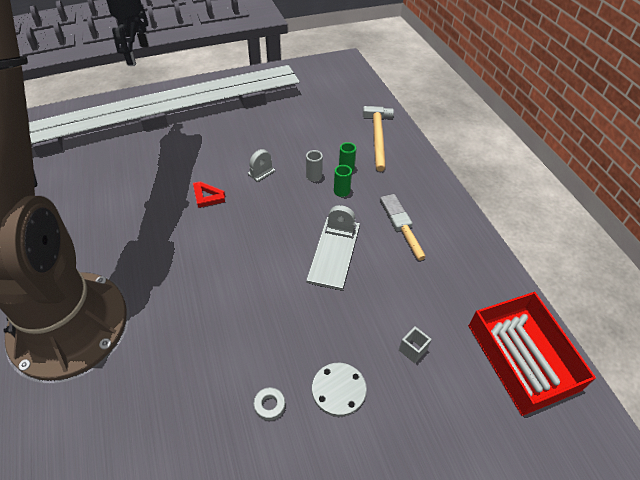

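The grey pipe at scene (367,342) is the one meant. The green tubes at (318,322) and (319,367) are look-alikes to leave alone. The loose lug is at (447,338), and the plate at (312,255) has its welded lug on the near (+y) end. The tube is at (224,182), the flange at (286,162) and the collar at (334,149). I'll enlarge crops to confirm this and measure.

Run:
```python
import cv2
a=cv2.imread('pics/scene0.png');b=cv2.imread('pics/side0.png')
cv2.imwrite('pics/c1.png',cv2.resize(a[210:366,280:480],None,fx=3.8,fy=3.8,interpolation=cv2.INTER_CUBIC))
cv2.imwrite('pics/c2.png',cv2.resize(b[140:295,240:400],None,fx=3.8,fy=3.8,interpolation=cv2.INTER_CUBIC))
cv2.imwrite('pics/c3.png',cv2.resize(b[320:430,245:440],None,fx=4,fy=4,interpolation=cv2.INTER_CUBIC))
```

```text
(no output)
```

View pics/c1.png

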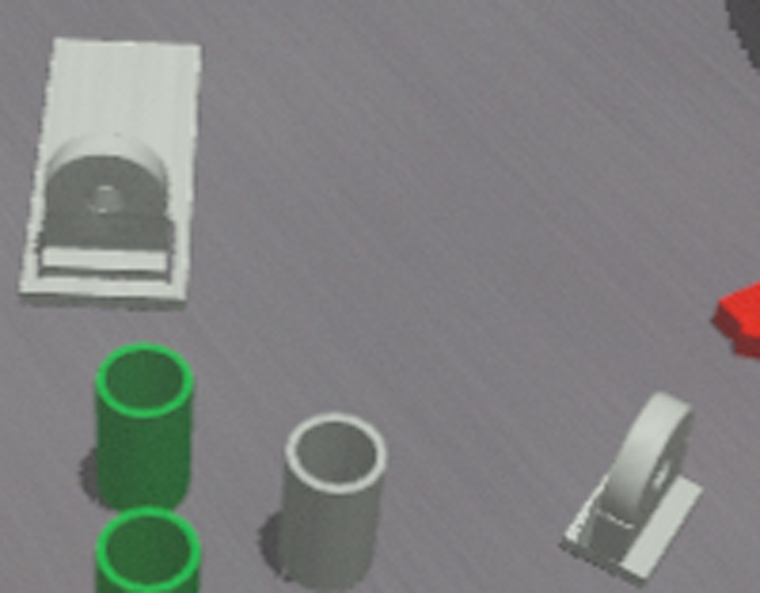

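View pics/c2.png

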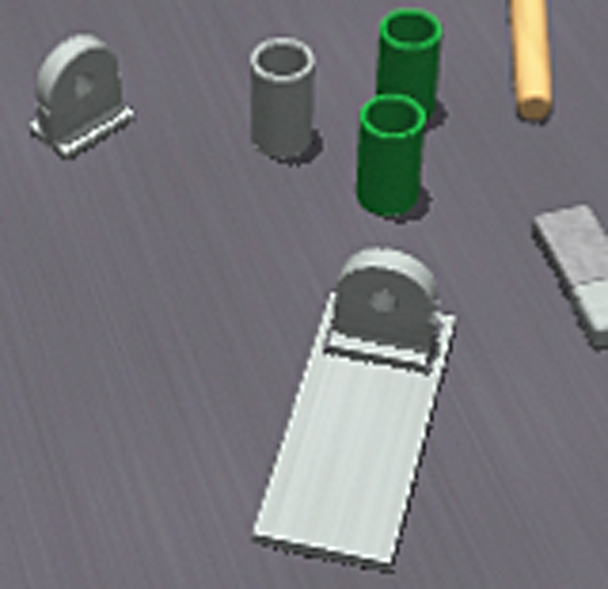

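View pics/c3.png

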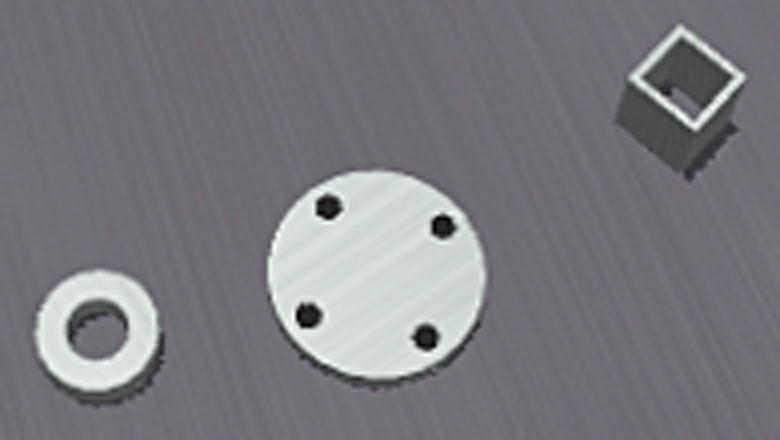

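```bash
cat > m.py <<'E'
from h import *
np.set_printoptions(precision=4,suppress=True)
S=cam('scene');D=cam('side')
def g(s,o,k,pts,z): return p2w(s,np.array(pts)/k+np.array(o),z)
c1=lambda p,z:g(S,(280,210),3.8,p,z)
c2=lambda p,z:g(D,(240,140),3.8,p,z)
c3=lambda p,z:g(D,(245,320),4,p,z)
def rect(n,P):
    print(n,P[:,:2].tolist() and '',P.mean(0),'sides',[np.linalg.norm(P[i]-P[(i+1)%len(P)]).round(4) for i in range(len(P))],'ang',[np.degrees(np.arctan2(*(P[(i+1)%len(P)]-P[i])[[1,0]])).round(1) for i in range(len(P))])
a=c1([(55,40),(200,45),(185,295),(22,290)],.01);rect('plate scene',a)
b=c2([(332,295),(455,317),(393,563),(255,538)],.01);rect('plate side',b)
a=c1([(567,540),(640,578),(702,488)],.008);rect('lug scene',a);print((a[0]+a[2])/2)
b=c2([(32,125),(68,150),(133,110)],.008);rect('lug side',b);print((b[0]+b[2])/2)
print('pipe',c1([(335,453)],.07),c2([(283,60)],.07))
print('flange',c3([(378,275)],.012),'w',c3([(268,275),(487,275),(378,170),(378,380)],.012))
print('collar',c3([(98,330)],.018))
rect('spacer',c3([(681,27),(745,76),(697,130),(630,78)],.045))
E
python3 m.py
```

```text
plate scene  [0.5872 0.0068 0.01  ] sides [np.float64(0.0793), np.float64(0.1866), np.float64(0.0784), np.float64(0.1872)] ang [np.float64(147.5), np.float64(56.9), np.float64(-32.0), np.float64(-122.8)]
plate side  [0.5852 0.001  0.01  ] sides [np.float64(0.078), np.float64(0.1885), np.float64(0.0785), np.float64(0.19)] ang [np.float64(-31.8), np.float64(-122.5), np.float64(149.3), np.float64(57.3)]
lug scene  [0.5056 0.3252 0.008 ] sides [np.float64(0.0351), np.float64(0.0602), np.float64(0.0706)] ang [np.float64(114.9), np.float64(-156.9), np.float64(-6.7)]
[0.4989 0.316  0.008 ]
lug side  [0.4907 0.302  0.008 ] sides [np.float64(0.0363), np.float64(0.0579), np.float64(0.0699)] ang [np.float64(-61.6), np.float64(25.4), np.float64(174.2)]
[0.4966 0.3115 0.008 ]
pipe [[0.626  0.2608 0.07  ]] [[0.6224 0.2565 0.07  ]]
flange [[ 0.4825 -0.3048  0.012 ]] w [[ 0.4349 -0.2889  0.012 ]
 [ 0.5297 -0.3208  0.012 ]
 [ 0.5006 -0.256   0.012 ]
 [ 0.4656 -0.3506  0.012 ]]
collar [[ 0.3542 -0.292   0.018 ]]
spacer  [ 0.6486 -0.2729  0.045 ] sides [np.float64(0.0379), np.float64(0.0384), np.float64(0.0391), np.float64(0.0388)] ang [np.float64(-62.8), np.float64(-152.3), np.float64(117.7), np.float64(25.9)]
```

```bash
cat >> h.py <<'E'
def plan(x,y,z,yaw):
    "dp, rot in units for move to world TCP x,y,z, tool x at yaw deg (mod 180, nearest radial), tool down"
    st=state(); p=np.array(st['tcp_pos']); q=st['eef_rot']; A=R.from_quat([q[1],q[2],q[3],q[0]])
    rad=np.degrees(np.arctan2(y,x)); y2=rad+((yaw-rad+90)%180-90)
    c,s=np.cos(np.radians(y2)),np.sin(np.radians(y2))
    B=R.from_matrix(np.array([[c,s,0],[s,-c,0],[0,0,-1]]))
    dp=A.inv().apply(np.array([x,y,z])-p)/0.5; rv=(A.inv()*B).as_rotvec()/(np.pi/2)
    print('clock %.2f'%st['clock'],'from',p.round(4),'yaw->%.1f'%y2,'dist %.3f'%np.linalg.norm(dp*.5),'dp',dp.round(4).tolist(),'rot',rv.round(4).tolist(),'grip',round(st['grip_width'],4))
E
python3 -c "
from h import *
plan(.498,.3135,.2,114.5)"
```

```text
clock 1.45 from [0.2621 0.5674 0.2313] yaw->114.5 dist 0.348 dp [-0.263, 0.6412, 0.0626] rot [0.0, 0.0, -0.5478] grip 0.0855
```

Emit:
{"fn": "step_arm", "kwargs": {"commands": [{"dp": [-0.02,0.05,0],"rot": [0,0,-0.05]},{"dp": [-0.05,0.12,0.01],"rot": [0,0,-0.12]},{"dp": [-0.08,0.19,0.02],"rot": [0,0,-0.19]},{"dp": [-0.11,0.26,0.03],"rot": [0,0,-0.26]},{"dp": [-0.14,0.33,0.03],"rot": [0,0,-0.32]},{"dp": [-0.17,0.4,0.04],"rot": [0,0,-0.38]},{"dp": [-0.2,0.47,0.05],"rot": [0,0,-0.44]},{"dp": [-0.22,0.54,0.06],"rot": [0,0,-0.49]},{"dp": [-0.25,0.6,0.06],"rot": [0,0,-0.53]},{"dp": [-0.263,0.64,0.063],"rot": [0,0,-0.548]},{"dp": [-0.263,0.64,0.063],"rot": [0,0,-0.548]},{"dp": [-0.263,0.64,0.063],"rot": [0,0,-0.548]}], "hand": 1, "force": 80}}

```text
clock: 2.45
tcp_pos: [0.4985, 0.3123, 0.1997]
eef_rot: [0.0, 0.542, 0.84, -0.0]
force: [-0.9, 0.5, 0.1]
grip_width: 0.0852
```

```bash
python3 -c "
from h import *
s=cam('wrist');save(s,'w1');A,t=Rt(s);print(-A.T@t,A[2])
print(w2p(s,[[.498,.3135,.008],[.498,.3135,.072]]))
plan(.498,.3135,.2,114.5)"
```

```text
[0.42183345 0.27669353 0.34116929] [ 0.2990738   0.13495487 -0.94463858]
[[320.99053008 192.19316765]
 [321.56059697 216.29085509]]
clock 2.50 from [0.4974 0.3139 0.1998] yaw->114.5 dist 0.001 dp [-0.0012, 0.0008, -0.0004] rot [-0.0001, -0.0004, -0.0006] grip 0.0854
```

View pics/w1.png

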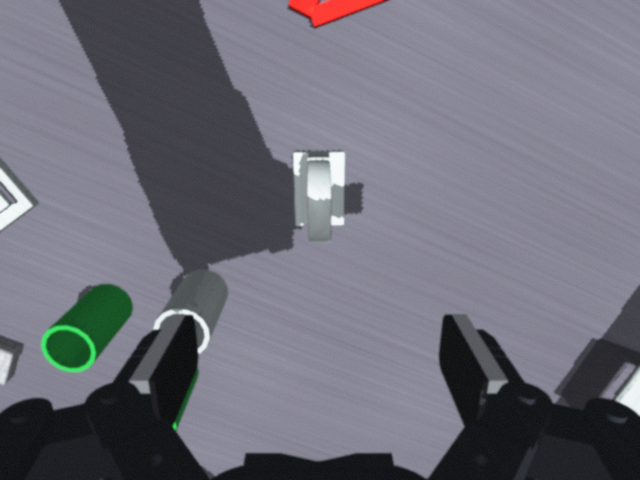

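```bash
python3 -c "
from h import *
s=cam('wrist')
P=p2w(s,[(293,152),(345,152),(345,224),(296,226)],.008);print(P,P.mean(0))
m=P.mean(0)
plan(m[0],m[1],.031,114.5)"
```

```text
[[0.47671068 0.28218928 0.008     ]
 [0.4600541  0.31876097 0.008     ]
 [0.51295015 0.3441539  0.008     ]
 [0.53111824 0.30841635 0.008     ]] [0.4952083  0.31338013 0.008     ]
clock 2.55 from [0.4968 0.3147 0.1999] yaw->114.5 dist 0.169 dp [-0.0013, -0.004, 0.3377] rot [-0.0001, -0.0005, 0.0005] grip 0.0854
```

Emit:
{"fn": "step_arm", "kwargs": {"commands": [{"dp": [-0.001,-0.004,0.05],"rot": [0,0,0]},{"dp": [-0.001,-0.004,0.12],"rot": [0,0,0]},{"dp": [-0.001,-0.004,0.19],"rot": [0,0,0]},{"dp": [-0.001,-0.004,0.26],"rot": [0,0,0]},{"dp": [-0.001,-0.004,0.31],"rot": [0,0,0]},{"dp": [-0.001,-0.004,0.338],"rot": [0,0,0]},{"dp": [-0.001,-0.004,0.338],"rot": [0,0,0]},{"dp": [-0.001,-0.004,0.338],"rot": [0,0,0]}]}}

```text
clock: 3.22
tcp_pos: [0.4947, 0.3136, 0.0306]
eef_rot: [-0.0, 0.54, 0.842, -0.0]
force: [0.3, 0.1, 1.1]
grip_width: 0.0853
```

Emit:
{"fn": "step_arm", "kwargs": {"commands": [{"dp": [0,0,0],"rot": [0,0,0]},{"dp": [0,0,0],"rot": [0,0,0]},{"dp": [0,0,0],"rot": [0,0,0]},{"dp": [0,0,0],"rot": [0,0,0]},{"dp": [0,0,0],"rot": [0,0,0]},{"dp": [0,0,0],"rot": [0,0,0]},{"dp": [0,0,0],"rot": [0,0,0]},{"dp": [0,0,0],"rot": [0,0,0]},{"dp": [0,0,0],"rot": [0,0,0]},{"dp": [0,0,0],"rot": [0,0,0]}], "hand": -1}}

```text
clock: 4.05
tcp_pos: [0.4961, 0.3126, 0.0313]
eef_rot: [0.0, 0.541, 0.841, 0.0]
force: [-2.0, -0.4, 6.4]
grip_width: 0.0152
```

Emit:
{"fn": "step_arm", "kwargs": {"commands": [{"dp": [0,0,-0.02],"rot": [0,0,0]},{"dp": [0,0,-0.06],"rot": [0,0,0]},{"dp": [0,0,-0.12],"rot": [0,0,0]},{"dp": [0,0,-0.18],"rot": [0,0,0]},{"dp": [0,0,-0.24],"rot": [0,0,0]},{"dp": [0,0,-0.28],"rot": [0,0,0]},{"dp": [0,0,-0.3],"rot": [0,0,0]},{"dp": [0,0,-0.3],"rot": [0,0,0]}]}}

```text
clock: 4.72
tcp_pos: [0.4966, 0.313, 0.183]
eef_rot: [0.001, 0.541, 0.841, 0.002]
force: [0.5, 0.5, -5.5]
grip_width: 0.0155
```

```bash
python3 -c "
from h import *
plan(.551,-.051,.18,57.1)"
```

```text
clock 4.72 from [0.4966 0.313  0.183 ] yaw->57.1 dist 0.368 dp [-0.7076, -0.2031, 0.0049] rot [0.0017, -0.0015, 0.6379] grip 0.0155
```

Emit:
{"fn": "step_arm", "kwargs": {"commands": [{"dp": [-0.03,-0.01,0],"rot": [0,0,0.03]},{"dp": [-0.09,-0.03,0],"rot": [0,0,0.1]},{"dp": [-0.16,-0.05,0],"rot": [0,0,0.17]},{"dp": [-0.23,-0.07,0],"rot": [0,0,0.24]},{"dp": [-0.3,-0.09,0],"rot": [0,0,0.31]},{"dp": [-0.37,-0.11,0],"rot": [0,0,0.38]},{"dp": [-0.45,-0.13,0],"rot": [0,0,0.45]},{"dp": [-0.53,-0.15,0],"rot": [0,0,0.52]},{"dp": [-0.6,-0.17,0],"rot": [0,0,0.58]},{"dp": [-0.66,-0.19,0],"rot": [0,0,0.62]},{"dp": [-0.7,-0.203,0],"rot": [0,0,0.638]},{"dp": [-0.708,-0.203,0.004],"rot": [0,0,0.638]}]}}

```text
clock: 5.72
tcp_pos: [0.5489, -0.0581, 0.1772]
eef_rot: [0.001, 0.881, 0.474, -0.002]
force: [-0.2, -0.7, -4.7]
grip_width: 0.0148
```

```bash
python3 -c "
from h import *
s=cam('wrist');save(s,'w2');
u=np.array([np.cos(np.radians(57.1)),np.sin(np.radians(57.1))]);v=np.array([-u[1],u[0]])
c=np.array([.586,.004])
print(w2p(s,[[*(c+a*u+b*v),.01] for a,b in [(-.095,-.04),(-.095,.04),(.095,-.04),(.095,.04)]]).round(1))
plan(.551,-.051,.18,57.1)"
```

```text
[[290.4 246.8]
 [287.1 141.9]
 [536.1 244.9]
 [553.2 140.3]]
clock 5.77 from [ 0.549  -0.0561  0.1766] yaw->57.1 dist 0.006 dp [0.0107, -0.0023, -0.0067] rot [-0.001, 0.0023, -0.0042] grip 0.0147
```

View pics/w2.png

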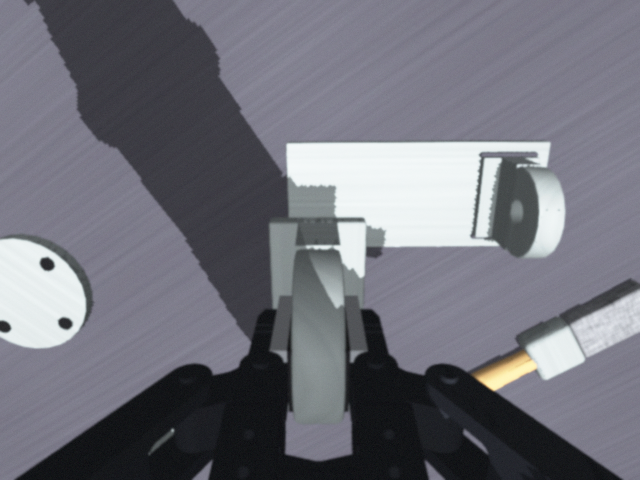

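Emit:
{"fn": "step_arm", "kwargs": {"commands": [{"dp": [0,0,0],"rot": [0,0,0]},{"dp": [0,0,0],"rot": [0,0,0]},{"dp": [0,0,0],"rot": [0,0,0]}]}}

```text
clock: 6.02
tcp_pos: [0.5499, -0.0501, 0.1781]
eef_rot: [-0.001, 0.878, 0.479, -0.0]
force: [1.3, 0.5, -5.0]
grip_width: 0.0151
```

```bash
python3 -c "
from h import *
plan(.551,-.051,.042,57.0)"
```

```text
clock 6.02 from [ 0.5499 -0.0501  0.1781] yaw->57.0 dist 0.136 dp [-0.0004, 0.0032, 0.2722] rot [-0.0009, 0.0001, 0.0026] grip 0.0151
```

Emit:
{"fn": "step_arm", "kwargs": {"commands": [{"dp": [0,0.003,0.04],"rot": [0,0,0]},{"dp": [0,0.003,0.1],"rot": [0,0,0]},{"dp": [0,0.003,0.16],"rot": [0,0,0]},{"dp": [0,0.003,0.21],"rot": [0,0,0]},{"dp": [0,0.003,0.24],"rot": [0,0,0]},{"dp": [0,0.003,0.255],"rot": [0,0,0]},{"dp": [0,0.003,0.265],"rot": [0,0,0]},{"dp": [0,0.003,0.272],"rot": [0,0,0]},{"dp": [0,0.003,0.273],"rot": [0,0,0]},{"dp": [0,0.003,0.274],"rot": [0,0,0]},{"dp": [0,0.003,0.274],"rot": [0,0,0]}]}}

```text
clock: 6.93
tcp_pos: [0.5523, -0.0525, 0.0426]
eef_rot: [0.0, 0.878, 0.478, 0.001]
force: [0.4, -0.7, -5.2]
grip_width: 0.0154
```

Emit:
{"fn": "step_arm", "kwargs": {"commands": [{"dp": [0,0,0.002],"rot": [0,0,0]},{"dp": [0,0,0.003],"rot": [0,0,0]},{"dp": [0,0,0.004],"rot": [0,0,0]},{"dp": [0,0,0.004],"rot": [0,0,0]},{"dp": [0,0,0.004],"rot": [0,0,0]}]}}

```text
clock: 7.35
tcp_pos: [0.5523, -0.0526, 0.0413]
eef_rot: [0.0, 0.878, 0.478, 0.001]
force: [-3.2, 1.0, 11.0]
grip_width: 0.0153
```

Contact. Open and rise.

Emit:
{"fn": "step_arm", "kwargs": {"commands": [{"dp": [0,0,0],"rot": [0,0,0]},{"dp": [0,0,0],"rot": [0,0,0]},{"dp": [0,0,0],"rot": [0,0,0]},{"dp": [0,0,0],"rot": [0,0,0]},{"dp": [0,0,0],"rot": [0,0,0]},{"dp": [0,0,0],"rot": [0,0,0]}], "hand": 0.2}}

```text
clock: 7.85
tcp_pos: [0.5517, -0.0525, 0.0397]
eef_rot: [-0.0, 0.878, 0.478, -0.0]
force: [-0.2, -0.6, 0.3]
grip_width: 0.0513
```

Emit:
{"fn": "step_arm", "kwargs": {"commands": [{"dp": [0,0,-0.03],"rot": [0,0,0]},{"dp": [0,0,-0.08],"rot": [0,0,0]},{"dp": [0,0,-0.15],"rot": [0,0,0]},{"dp": [0,0,-0.22],"rot": [0,0,0]},{"dp": [0,0,-0.28],"rot": [0,0,0]},{"dp": [0,0,-0.32],"rot": [0,0,0]},{"dp": [0,0,-0.32],"rot": [0,0,0]},{"dp": [0,0,-0.32],"rot": [0,0,0]}]}}

```text
clock: 8.52
tcp_pos: [0.5524, -0.0525, 0.2009]
eef_rot: [0.001, 0.878, 0.478, 0.001]
force: [0.6, 0.5, -0.5]
grip_width: 0.0514
```

```bash
python3 -c "
from h import *
s=cam('wrist');save(s,'w3')
plan(.6486,-.2729,.2,27)"
```

```text
clock 8.57 from [ 0.5515 -0.0525  0.1996] yaw->27.0 dist 0.241 dp [-0.2647, 0.4025, -0.0008] rot [-0.0, -0.0001, 0.3345] grip 0.0511
```

View pics/w3.png

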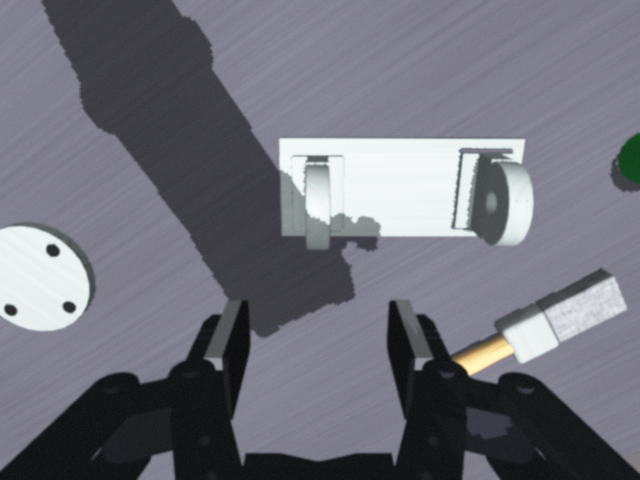

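```bash
python3 -c "
from h import *
s=cam('wrist')
P=p2w(s,[(279.5,138),(525,138),(281,236.5)],.01)[:,:2];F=p2w(s,[(292,156),(344,156),(459,150)],.018)[:,:2]
x=P[0]-P[1];L=np.linalg.norm(x);x/=L;y=P[2]-P[0];W=np.linalg.norm(y);y/=W
print(P,L,W,np.degrees(np.arctan2(x[1],x[0])),x@y)
c=P[0]-x*L/2+y*W/2;print('centre',c,'foot far corners',[( (f-c)@x,(f-c)@y) for f in F])
plan(.6486,-.2729,.2,27)"
```

```text
[[ 0.50001821 -0.05440275]
 [ 0.60145893  0.10347046]
 [ 0.56638065 -0.09853942]] 0.18765438809157542 0.07969955385280336 -122.72258793795919 0.01578929850378919
centre [0.58391979 0.00246552] foot far corners [(np.float64(0.08351290374748314), np.float64(-0.026128976880097927)), (np.float64(0.04443917376408108), np.float64(-0.02664930381343012)), (np.float64(-0.0418620866209207), np.float64(-0.03247325696094437))]
clock 8.62 from [ 0.5511 -0.0524  0.1989] yaw->27.0 dist 0.241 dp [-0.2643, 0.4033, -0.0025] rot [-0.0006, 0.0006, 0.3345] grip 0.0511
```

```bash
python3 -c "
from h import *
plan(.6486,-.2729,.19,-63)"
```

```text
clock 8.62 from [ 0.5511 -0.0524  0.1989] yaw->-63.0 dist 0.241 dp [-0.2643, 0.4033, 0.0175] rot [-0.0, 0.0011, 1.3345] grip 0.0511
```

Emit:
{"fn": "step_arm", "kwargs": {"commands": [{"dp": [-0.02,0.03,0],"rot": [0,0,0.03]},{"dp": [-0.06,0.09,0],"rot": [0,0,0.09]},{"dp": [-0.1,0.15,0],"rot": [0,0,0.15]},{"dp": [-0.14,0.21,0],"rot": [0,0,0.21]},{"dp": [-0.18,0.28,0],"rot": [0,0,0.25]},{"dp": [-0.22,0.34,0],"rot": [0,0,0.3]},{"dp": [-0.25,0.38,0],"rot": [0,0,0.33]},{"dp": [-0.265,0.403,0.01],"rot": [0,0,0.335]},{"dp": [-0.265,0.403,0.01],"rot": [0,0,0.335]},{"dp": [-0.265,0.403,0.01],"rot": [0,0,0.335]},{"dp": [-0.265,0.403,0.01],"rot": [0,0,0.335]},{"dp": [-0.265,0.403,0.01],"rot": [0,0,0.335]}], "hand": 1}}

```text
clock: 9.62
tcp_pos: [0.6489, -0.2712, 0.1946]
eef_rot: [-0.001, 0.972, 0.234, 0.0]
force: [-0.1, 0.9, 0.4]
grip_width: 0.0855
```

```bash
python3 -c "
from h import *
s=cam('wrist');save(s,'w4')
plan(.6486,-.2729,.03,27)"
```

```text
clock 9.67 from [ 0.649  -0.2714  0.1949] yaw->27.0 dist 0.165 dp [-0.0024, 0.0027, 0.3298] rot [-0.0006, -0.0004, 0.0009] grip 0.0855
```

View pics/w4.png

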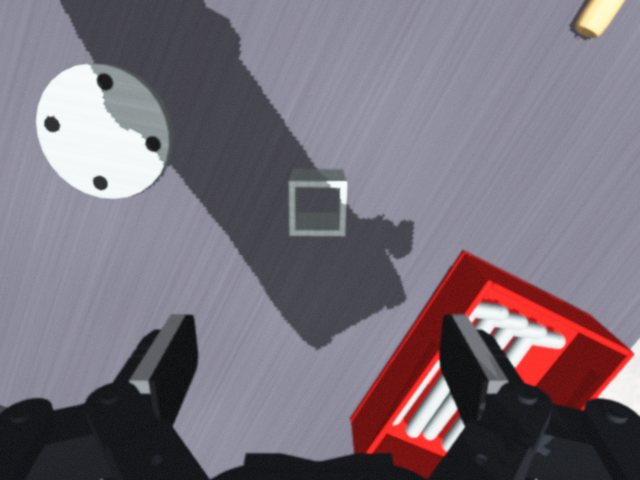

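```bash
python3 -c "
from h import *
s=cam('wrist')
P=p2w(s,[(290,182),(347,181),(345,236),(290,236)],.045);m=P.mean(0);print(P[:,:2],m)
B=p2w(s,[(463,252),(352,418)],.04)
u=np.array([np.cos(np.radians(27)),np.sin(np.radians(27))]);v=np.array([u[1],-u[0]])
print([((b[:2]-m[:2])@u,(b[:2]-m[:2])@v) for b in B])
F=p2w(s,[(36,131),(170,131),(103,64),(105,198)],.012);print('flange',F[:,:2],F[:,:2].mean(0))
plan(m[0],m[1],.024,27)"
```

```text
[[ 0.62411106 -0.26477932]
 [ 0.65883506 -0.24621649]
 [ 0.67675101 -0.28242496]
 [ 0.64145627 -0.30047654]] [ 0.65028835 -0.27347433  0.045     ]
[(np.float64(0.10822335969772055), np.float64(0.03437785555131213)), (np.float64(0.029838083468260036), np.float64(0.18933646149959404))]
flange [[ 0.43887664 -0.32370678]
 [ 0.52928229 -0.27817335]
 [ 0.4694758  -0.25578845]
 [ 0.50197751 -0.34975159]] [ 0.48490306 -0.30185504]
clock 9.72 from [ 0.6491 -0.2716  0.1951] yaw->27.0 dist 0.171 dp [0.0003, 0.0046, 0.3422] rot [-0.0004, -0.0005, 0.0008] grip 0.0856
```

Emit:
{"fn": "step_arm", "kwargs": {"commands": [{"dp": [0,0.005,0.05],"rot": [0,0,0]},{"dp": [0,0.005,0.12],"rot": [0,0,0]},{"dp": [0,0.005,0.19],"rot": [0,0,0]},{"dp": [0,0.005,0.26],"rot": [0,0,0]},{"dp": [0,0.005,0.32],"rot": [0,0,0]},{"dp": [0,0.005,0.355],"rot": [0,0,0]},{"dp": [0,0.005,0.366],"rot": [0,0,0]},{"dp": [0,0.005,0.366],"rot": [0,0,0]},{"dp": [0,0.005,0.366],"rot": [0,0,0]}]}}

```text
clock: 10.47
tcp_pos: [0.6508, -0.2754, 0.0131]
eef_rot: [0.0, 0.972, 0.233, 0.001]
force: [-0.7, -0.2, 1.2]
grip_width: 0.0858
```

Emit:
{"fn": "step_arm", "kwargs": {"commands": [{"dp": [0,0,0],"rot": [0,0,0]},{"dp": [0,0,0],"rot": [0,0,0]},{"dp": [0,0,0],"rot": [0,0,0]},{"dp": [0,0,0],"rot": [0,0,0]},{"dp": [0,0,0],"rot": [0,0,0]},{"dp": [0,0,0],"rot": [0,0,0]},{"dp": [0,0,0],"rot": [0,0,0]},{"dp": [0,0,0],"rot": [0,0,0]}], "hand": -1}}

```text
clock: 11.13
tcp_pos: [0.6508, -0.2759, 0.0131]
eef_rot: [0.0, 0.972, 0.233, 0.001]
force: [-0.8, -0.4, 6.7]
grip_width: 0.0391
```

Emit:
{"fn": "step_arm", "kwargs": {"commands": [{"dp": [0,0,-0.03],"rot": [0,0,0]},{"dp": [0,0,-0.08],"rot": [0,0,0]},{"dp": [0,0,-0.15],"rot": [0,0,0]},{"dp": [0,0,-0.22],"rot": [0,0,0]},{"dp": [0,0,-0.28],"rot": [0,0,0]},{"dp": [0,0,-0.32],"rot": [0,0,0]},{"dp": [0,0,-0.32],"rot": [0,0,0]},{"dp": [0,0,-0.32],"rot": [0,0,0]}]}}

```text
clock: 11.8
tcp_pos: [0.6504, -0.2757, 0.1737]
eef_rot: [0.001, 0.972, 0.233, 0.001]
force: [-0.0, 0.7, -2.7]
grip_width: 0.0387
```

```bash
python3 -c "
from h import *
plan(.585,.003,.172,-32.9)"
```

```text
clock 11.80 from [ 0.6504 -0.2757  0.1737] yaw->-32.9 dist 0.286 dp [0.1359, -0.5563, 0.0027] rot [0.0004, -0.0017, 0.6649] grip 0.0387
```

Emit:
{"fn": "step_arm", "kwargs": {"commands": [{"dp": [0.01,-0.03,0],"rot": [0,0,0.04]},{"dp": [0.02,-0.09,0],"rot": [0,0,0.11]},{"dp": [0.04,-0.16,0],"rot": [0,0,0.18]},{"dp": [0.06,-0.23,0],"rot": [0,0,0.25]},{"dp": [0.07,-0.3,0],"rot": [0,0,0.32]},{"dp": [0.09,-0.37,0],"rot": [0,0,0.39]},{"dp": [0.1,-0.43,0],"rot": [0,0,0.46]},{"dp": [0.12,-0.49,0],"rot": [0,0,0.53]},{"dp": [0.125,-0.53,0],"rot": [0,0,0.6]},{"dp": [0.133,-0.554,0.002],"rot": [0,0,0.65]},{"dp": [0.133,-0.554,0.002],"rot": [0,0,0.665]},{"dp": [0.133,-0.554,0.002],"rot": [0,0,0.665]}]}}

```text
clock: 12.8
tcp_pos: [0.5828, 0.0024, 0.1696]
eef_rot: [0.001, 0.959, -0.282, -0.001]
force: [0.7, -0.6, -1.5]
grip_width: 0.0392
```

Emit:
{"fn": "step_arm", "kwargs": {"commands": [{"dp": [0,0,0],"rot": [0,0,0]},{"dp": [0,0,0],"rot": [0,0,0]},{"dp": [0,0,0],"rot": [0,0,0]}]}}

```text
clock: 13.05
tcp_pos: [0.5838, 0.0001, 0.1707]
eef_rot: [0.0, 0.959, -0.284, 0.0]
force: [0.6, -0.1, -2.5]
grip_width: 0.039
```

```bash
python3 -c "
from h import *
s=cam('wrist');save(s,'w5')
plan(.584,.0015,.026,-32.9)"
```

```text
clock 13.10 from [5.838e-01 3.000e-04 1.708e-01] yaw->-32.9 dist 0.145 dp [-0.001, -0.0023, 0.2895] rot [0.0002, -0.0001, -0.0006] grip 0.0394
```

View pics/w5.png

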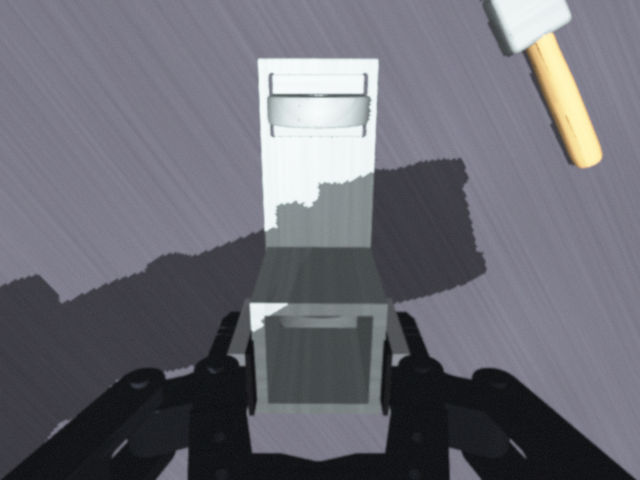

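Emit:
{"fn": "step_arm", "kwargs": {"commands": [{"dp": [-0.001,-0.002,0.04],"rot": [0,0,0]},{"dp": [-0.001,-0.002,0.1],"rot": [0,0,0]},{"dp": [-0.001,-0.002,0.16],"rot": [0,0,0]},{"dp": [-0.001,-0.002,0.22],"rot": [0,0,0]},{"dp": [-0.001,-0.002,0.26],"rot": [0,0,0]},{"dp": [-0.001,-0.002,0.28],"rot": [0,0,0]},{"dp": [-0.001,-0.002,0.288],"rot": [0,0,0]},{"dp": [-0.001,-0.002,0.291],"rot": [0,0,0]},{"dp": [-0.001,-0.002,0.293],"rot": [0,0,0]},{"dp": [-0.001,-0.002,0.295],"rot": [0,0,0]},{"dp": [-0.001,-0.002,0.296],"rot": [0,0,0]},{"dp": [-0.001,-0.002,0.296],"rot": [0,0,0]}]}}

```text
clock: 14.1
tcp_pos: [0.5844, 0.0028, 0.0236]
eef_rot: [-0.0, 0.959, -0.283, 0.001]
force: [-0.6, -0.3, -2.8]
grip_width: 0.0391
```

Emit:
{"fn": "step_arm", "kwargs": {"commands": [{"dp": [0,0,0.002],"rot": [0,0,0]},{"dp": [0,0,0.003],"rot": [0,0,0]},{"dp": [0,0,0.004],"rot": [0,0,0]},{"dp": [0,0,0.004],"rot": [0,0,0]}]}}

```text
clock: 14.43
tcp_pos: [0.5845, 0.0029, 0.023]
eef_rot: [-0.001, 0.959, -0.283, 0.001]
force: [-6.7, 0.7, 22.4]
grip_width: 0.0391
```

Emit:
{"fn": "step_arm", "kwargs": {"commands": [{"dp": [0,0,-0.002],"rot": [0,0,0]},{"dp": [0,0,-0.002],"rot": [0,0,0]},{"dp": [0,0,-0.002],"rot": [0,0,0]},{"dp": [0,0,-0.002],"rot": [0,0,0]},{"dp": [0,0,-0.002],"rot": [0,0,0]},{"dp": [0,0,-0.002],"rot": [0,0,0]}], "hand": 0.7}}

```text
clock: 14.93
tcp_pos: [0.5839, 0.0027, 0.0217]
eef_rot: [0.0, 0.959, -0.283, -0.0]
force: [0.2, -0.3, 0.1]
grip_width: 0.0726
```

Emit:
{"fn": "step_arm", "kwargs": {"commands": [{"dp": [0,0,-0.03],"rot": [0,0,0]},{"dp": [0,0,-0.08],"rot": [0,0,0]},{"dp": [0,0,-0.15],"rot": [0,0,0]},{"dp": [0,0,-0.22],"rot": [0,0,0]},{"dp": [0,0,-0.29],"rot": [0,0,0]},{"dp": [0,0,-0.35],"rot": [0,0,0]},{"dp": [0,0,-0.36],"rot": [0,0,0]},{"dp": [0,0,-0.36],"rot": [0,0,0]}]}}

```text
clock: 15.6
tcp_pos: [0.5852, 0.0026, 0.204]
eef_rot: [-0.001, 0.959, -0.283, 0.002]
force: [-0.3, -0.5, -0.4]
grip_width: 0.0729
```

```bash
python3 -c "
from h import *
plan(.624,.2585,.2,45)"
```

```text
clock 15.60 from [0.5852 0.0026 0.204 ] yaw->45.0 dist 0.259 dp [-0.2129, -0.4718, 0.0087] rot [-0.0003, -0.003, -0.8655] grip 0.0729
```

Emit:
{"fn": "step_arm", "kwargs": {"commands": [{"dp": [-0.01,-0.02,0],"rot": [0,0,-0.05]},{"dp": [-0.03,-0.07,0],"rot": [0,0,-0.12]},{"dp": [-0.05,-0.12,0],"rot": [0,0,-0.2]},{"dp": [-0.08,-0.17,0],"rot": [0,0,-0.28]},{"dp": [-0.1,-0.22,0],"rot": [0,0,-0.36]},{"dp": [-0.12,-0.27,0],"rot": [0,0,-0.44]},{"dp": [-0.14,-0.32,0],"rot": [0,0,-0.52]},{"dp": [-0.17,-0.37,0],"rot": [0,0,-0.6]},{"dp": [-0.19,-0.42,0],"rot": [0,0,-0.68]},{"dp": [-0.21,-0.46,0.008],"rot": [0,0,-0.76]},{"dp": [-0.213,-0.472,0.008],"rot": [0,0,-0.83]},{"dp": [-0.213,-0.472,0.008],"rot": [0,0,-0.866]}]}}

```text
clock: 16.6
tcp_pos: [0.6212, 0.262, 0.1948]
eef_rot: [-0.001, 0.922, 0.388, -0.002]
force: [0.3, -0.9, 0.7]
grip_width: 0.0725
```

Emit:
{"fn": "step_arm", "kwargs": {"commands": [{"dp": [0,0,0],"rot": [0,0,0]},{"dp": [0,0,0],"rot": [0,0,0]},{"dp": [0,0,0],"rot": [0,0,0]}]}}

```text
clock: 16.85
tcp_pos: [0.6223, 0.2579, 0.1968]
eef_rot: [0.0, 0.924, 0.382, -0.001]
force: [-0.5, -0.1, 1.2]
grip_width: 0.0726
```

```bash
python3 -c "
from h import *
s=cam('wrist');save(s,'w6')
print(w2p(s,[.624,.2585,.07]))
plan(.624,.2585,.036,45)"
```

```text
[[321.08455434 216.7598842 ]]
clock 16.90 from [0.6225 0.258  0.1972] yaw->45.0 dist 0.161 dp [0.0032, 0.0014, 0.3223] rot [-0.0002, 0.0006, -0.0013] grip 0.0725
```

View pics/w6.png

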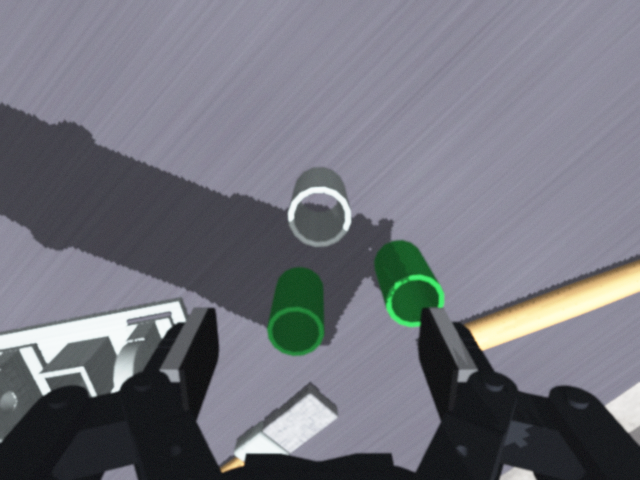

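Emit:
{"fn": "step_arm", "kwargs": {"commands": [{"dp": [0.001,0.001,0.05],"rot": [0,0,0]},{"dp": [0.001,0.001,0.12],"rot": [0,0,0]},{"dp": [0.001,0.001,0.19],"rot": [0,0,0]},{"dp": [0.001,0.001,0.26],"rot": [0,0,0]},{"dp": [0.001,0.001,0.31],"rot": [0,0,0]},{"dp": [0.001,0.001,0.334],"rot": [0,0,0]},{"dp": [0.001,0.001,0.334],"rot": [0,0,0]},{"dp": [0.001,0.001,0.334],"rot": [0,0,0]}]}}

```text
clock: 17.57
tcp_pos: [0.6237, 0.2585, 0.0313]
eef_rot: [0.0, 0.924, 0.383, 0.0]
force: [0.2, -0.6, -0.1]
grip_width: 0.0727
```

Emit:
{"fn": "step_arm", "kwargs": {"commands": [{"dp": [0,0,0],"rot": [0,0,0]},{"dp": [0,0,0],"rot": [0,0,0]},{"dp": [0,0,0],"rot": [0,0,0]},{"dp": [0,0,0],"rot": [0,0,0]},{"dp": [0,0,0],"rot": [0,0,0]},{"dp": [0,0,0],"rot": [0,0,0]},{"dp": [0,0,0],"rot": [0,0,0]},{"dp": [0,0,0],"rot": [0,0,0]}], "hand": -1}}

```text
clock: 18.23
tcp_pos: [0.6246, 0.2591, 0.0332]
eef_rot: [-0.0, 0.924, 0.383, 0.002]
force: [-1.6, -0.3, 7.0]
grip_width: 0.0405
```

Emit:
{"fn": "step_arm", "kwargs": {"commands": [{"dp": [0,0,-0.03],"rot": [0,0,0]},{"dp": [0,0,-0.08],"rot": [0,0,0]},{"dp": [0,0,-0.15],"rot": [0,0,0]},{"dp": [0,0,-0.22],"rot": [0,0,0]},{"dp": [0,0,-0.29],"rot": [0,0,0]},{"dp": [0,0,-0.35],"rot": [0,0,0]},{"dp": [0,0,-0.36],"rot": [0,0,0]},{"dp": [0,0,-0.36],"rot": [0,0,0]},{"dp": [0,0,-0.36],"rot": [0,0,0]}]}}

```text
clock: 18.98
tcp_pos: [0.623, 0.2587, 0.2107]
eef_rot: [-0.0, 0.924, 0.383, 0.0]
force: [-0.2, -0.7, -3.2]
grip_width: 0.0402
```

```bash
python3 -c "
from h import *
plan(.484,-.303,.2,-30)"
```

```text
clock 18.98 from [0.623  0.2587 0.2107] yaw->-30.0 dist 0.579 dp [-0.9913, 0.5971, 0.021] rot [-0.0003, 0.0, 0.8338] grip 0.0402
```

Emit:
{"fn": "step_arm", "kwargs": {"commands": [{"dp": [-0.02,0.012,0],"rot": [0,0,0.02]},{"dp": [-0.07,0.04,0],"rot": [0,0,0.06]},{"dp": [-0.13,0.08,0],"rot": [0,0,0.11]},{"dp": [-0.19,0.115,0],"rot": [0,0,0.16]},{"dp": [-0.25,0.15,0],"rot": [0,0,0.21]},{"dp": [-0.31,0.187,0],"rot": [0,0,0.26]},{"dp": [-0.37,0.223,0],"rot": [0,0,0.31]},{"dp": [-0.43,0.26,0],"rot": [0,0,0.36]},{"dp": [-0.49,0.295,0],"rot": [0,0,0.41]},{"dp": [-0.55,0.33,0],"rot": [0,0,0.46]},{"dp": [-0.59,0.355,0],"rot": [0,0,0.49]},{"dp": [-0.6,0.36,0],"rot": [0,0,0.5]}]}}

```text
clock: 19.98
tcp_pos: [0.5355, -0.0868, 0.2097]
eef_rot: [0.001, 1.0, -0.006, -0.001]
force: [0.2, -0.5, -2.1]
grip_width: 0.0401
```

Emit:
{"fn": "step_arm", "kwargs": {"commands": [{"dp": [0,0,0],"rot": [0,0,0]},{"dp": [0,0,0],"rot": [0,0,0]}]}}

```text
clock: 20.15
tcp_pos: [0.5378, -0.0805, 0.2098]
eef_rot: [-0.0, 1.0, -0.0, -0.001]
force: [0.6, 0.5, -2.4]
grip_width: 0.0401
```

```bash
python3 -c "
from h import *
plan(.484,-.303,.2,-30)"
```

```text
clock 20.15 from [ 0.5378 -0.0805  0.2098] yaw->-30.0 dist 0.229 dp [-0.1076, 0.445, 0.0196] rot [0.0, 0.0013, 0.3333] grip 0.0401
```

Emit:
{"fn": "step_arm", "kwargs": {"commands": [{"dp": [-0.01,0.03,0],"rot": [0,0,0.02]},{"dp": [-0.02,0.09,0],"rot": [0,0,0.07]},{"dp": [-0.04,0.16,0],"rot": [0,0,0.12]},{"dp": [-0.06,0.23,0],"rot": [0,0,0.17]},{"dp": [-0.07,0.3,0],"rot": [0,0,0.22]},{"dp": [-0.09,0.36,0],"rot": [0,0,0.27]},{"dp": [-0.1,0.41,0],"rot": [0,0,0.31]},{"dp": [-0.107,0.44,0.01],"rot": [0,0,0.33]},{"dp": [-0.108,0.445,0.02],"rot": [0,0,0.333]},{"dp": [-0.108,0.445,0.02],"rot": [0,0,0.333]},{"dp": [-0.108,0.445,0.02],"rot": [0,0,0.333]},{"dp": [-0.108,0.445,0.02],"rot": [0,0,0.333]}]}}

```text
clock: 21.15
tcp_pos: [0.4857, -0.3014, 0.2005]
eef_rot: [-0.001, 0.967, -0.257, -0.0]
force: [-0.6, -0.0, -2.1]
grip_width: 0.0399
```

```bash
python3 -c "
from h import *
s=cam('wrist');save(s,'w7')
print(w2p(s,[.4837,-.3033,.012]))
a=np.linspace(0,6.283,9);print(w2p(s,np.c_[.4837+.05*np.cos(a),-.3033+.05*np.sin(a),0*a+.012]).round())
plan(.484,-.303,.046,-30)"
```

```text
[[316.10176814 196.50398111]]
[[372. 165.]
 [333. 135.]
 [283. 141.]
 [254. 180.]
 [263. 226.]
 [300. 253.]
 [346. 248.]
 [376. 213.]
 [372. 165.]]
clock 21.20 from [ 0.4857 -0.3016  0.2007] yaw->-30.0 dist 0.155 dp [-0.0015, 0.0044, 0.3094] rot [-0.0005, 0.0003, 0.0027] grip 0.0401
```

View pics/w7.png

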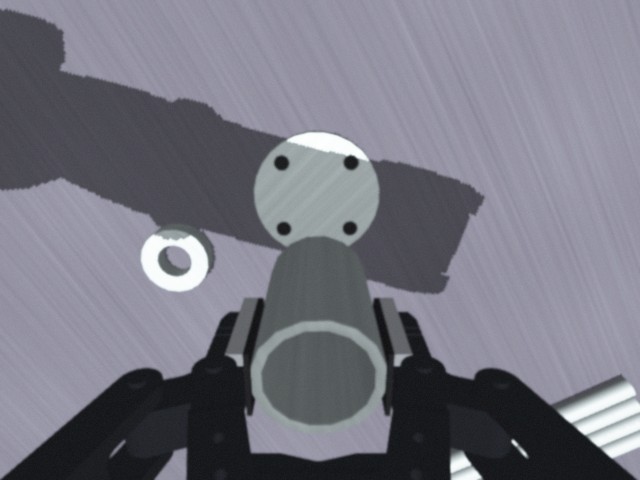

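Emit:
{"fn": "step_arm", "kwargs": {"commands": [{"dp": [-0.0015,0.005,0.05],"rot": [0,0,0]},{"dp": [-0.0015,0.005,0.11],"rot": [0,0,0]},{"dp": [-0.0015,0.005,0.17],"rot": [0,0,0]},{"dp": [-0.0015,0.005,0.23],"rot": [0,0,0]},{"dp": [-0.0015,0.005,0.27],"rot": [0,0,0]},{"dp": [-0.0015,0.005,0.295],"rot": [0,0,0]},{"dp": [-0.0015,0.005,0.305],"rot": [0,0,0]},{"dp": [-0.0015,0.005,0.309],"rot": [0,0,0]},{"dp": [-0.0015,0.005,0.311],"rot": [0,0,0]},{"dp": [-0.0015,0.005,0.313],"rot": [0,0,0]},{"dp": [-0.0015,0.005,0.313],"rot": [0,0,0]}]}}

```text
clock: 22.12
tcp_pos: [0.4837, -0.3054, 0.0453]
eef_rot: [0.0, 0.966, -0.258, 0.001]
force: [0.3, -0.6, -3.3]
grip_width: 0.0401
```

Emit:
{"fn": "step_arm", "kwargs": {"commands": [{"dp": [0,0,0.002],"rot": [0,0,0]},{"dp": [0,0,0.003],"rot": [0,0,0]},{"dp": [0,0,0.003],"rot": [0,0,0]}]}}

```text
clock: 22.37
tcp_pos: [0.4838, -0.3054, 0.0451]
eef_rot: [-0.0, 0.966, -0.258, 0.001]
force: [-4.6, 4.8, 18.3]
grip_width: 0.0404
```

Emit:
{"fn": "step_arm", "kwargs": {"commands": [{"dp": [0,0,-0.001],"rot": [0,0,0]},{"dp": [0,0,-0.002],"rot": [0,0,0]},{"dp": [0,0,-0.002],"rot": [0,0,0]},{"dp": [0,0,-0.002],"rot": [0,0,0]},{"dp": [0,0,-0.002],"rot": [0,0,0]},{"dp": [0,0,-0.002],"rot": [0,0,0]}], "hand": 1}}

```text
clock: 22.87
tcp_pos: [0.483, -0.3051, 0.0437]
eef_rot: [0.0, 0.966, -0.258, -0.0]
force: [-0.3, 0.3, 0.2]
grip_width: 0.0853
```

Emit:
{"fn": "step_arm", "kwargs": {"commands": [{"dp": [0,0,-0.03],"rot": [0,0,0]},{"dp": [0,0,-0.08],"rot": [0,0,0]},{"dp": [0,0,-0.15],"rot": [0,0,0]},{"dp": [0,0,-0.22],"rot": [0,0,0]},{"dp": [0,0,-0.28],"rot": [0,0,0]},{"dp": [0,0,-0.32],"rot": [0,0,0]},{"dp": [0,0,-0.32],"rot": [0,0,0]},{"dp": [0,0,-0.32],"rot": [0,0,0]}]}}

```text
clock: 23.53
tcp_pos: [0.4836, -0.3053, 0.2047]
eef_rot: [-0.0, 0.966, -0.258, 0.001]
force: [0.5, 0.2, 0.8]
grip_width: 0.0855
```

```bash
cat > k.py <<'E'
from h import *
s=cam('wrist');save(s,'w8')
def circ(s,x,y,z,rad,w=.02):
    # fit circle (x,y) at height z by max mean gradient along its projection
    g=cv2.GaussianBlur(cv2.cvtColor(s['frame'],cv2.COLOR_RGB2GRAY),(0,0),1).astype(np.float32)
    a=np.linspace(0,2*np.pi,120,endpoint=False);best=None
    gx,gy=cv2.Sobel(g,cv2.CV_32F,1,0),cv2.Sobel(g,cv2.CV_32F,0,1);m=np.hypot(gx,gy)
    for dx in np.arange(-w,w+1e-9,.001):
        for dy in np.arange(-w,w+1e-9,.001):
            p=w2p(s,np.c_[x+dx+rad*np.cos(a),y+dy+rad*np.sin(a),0*a+z]).astype(np.float32)
            v=cv2.remap(m,p[:,0:1],p[:,1:2],cv2.INTER_LINEAR).mean()
            if best is None or v>best[0]: best=(v,x+dx,y+dy)
    return best
print('pipe top',circ(s,.484,-.304,.082,.021),'inner',circ(s,.484,-.304,.082,.017));print('flange',circ(s,.484,-.303,.012,.05))
print('collar',circ(s,.354,-.290,.018,.028),circ(s,.354,-.290,.018,.014))
plan(.354,-.290,.2,-30)
E
python3 k.py
```

```text
pipe top (np.float32(103.61659), np.float64(0.484), np.float64(-0.306)) inner (np.float32(91.33443), np.float64(0.485), np.float64(-0.305))
flange (np.float32(169.44255), np.float64(0.484), np.float64(-0.303))
collar (np.float32(195.03467), np.float64(0.356), np.float64(-0.291)) (np.float32(256.6484), np.float64(0.357), np.float64(-0.291))
clock 23.58 from [ 0.483  -0.3048  0.2036] yaw->-30.0 dist 0.130 dp [-0.2384, 0.103, 0.0071] rot [-0.0003, -0.0, 0.0009] grip 0.0855
```

View pics/w8.png

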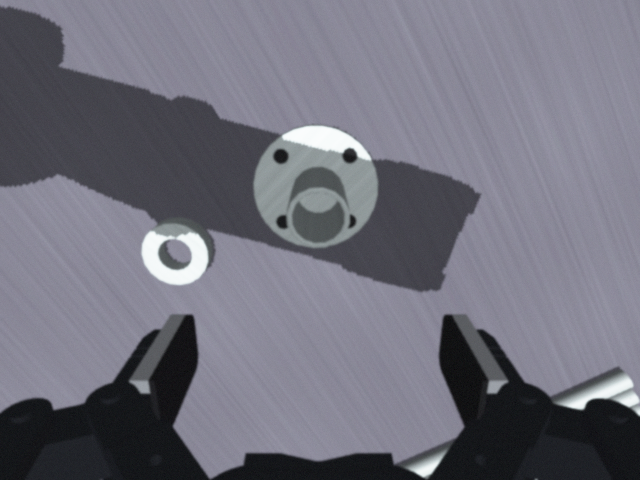

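Emit:
{"fn": "step_arm", "kwargs": {"commands": [{"dp": [-0.03,0.013,0],"rot": [0,0,0]},{"dp": [-0.08,0.035,0],"rot": [0,0,0]},{"dp": [-0.14,0.06,0],"rot": [0,0,0]},{"dp": [-0.19,0.085,0],"rot": [0,0,0]},{"dp": [-0.22,0.1,0.01],"rot": [0,0,0]},{"dp": [-0.234,0.103,0.02],"rot": [0,0,0]},{"dp": [-0.234,0.103,0.04],"rot": [0,0,0]},{"dp": [-0.234,0.103,0.06],"rot": [0,0,0]},{"dp": [-0.234,0.103,0.06],"rot": [0,0,0]},{"dp": [-0.234,0.103,0.06],"rot": [0,0,0]},{"dp": [-0.234,0.103,0.06],"rot": [0,0,0]}]}}

```text
clock: 24.5
tcp_pos: [0.3566, -0.2916, 0.1735]
eef_rot: [0.0, 0.966, -0.258, -0.0]
force: [-0.8, 0.9, -0.0]
grip_width: 0.0851
```

```bash
sed -i 's/^print.*//;s/^plan.*//;s/^s=.*//' k.py; python3 -c "
from k import *
s=cam('wrist');save(s,'w9')
a=circ(s,.3565,-.291,.018,.028);b=circ(s,.3565,-.291,.018,.014);print(a,b)
plan((a[1]+b[1])/2,(a[2]+b[2])/2,.002,-30)"
```

```text
(np.float32(124.764015), np.float64(0.3555), np.float64(-0.291)) (np.float32(145.58965), np.float64(0.3555), np.float64(-0.291))
clock 24.55 from [ 0.3565 -0.2916  0.1737] yaw->-30.0 dist 0.172 dp [-0.0024, -0.0004, 0.3435] rot [0.0005, 0.0001, 0.001] grip 0.0851
```

Emit:
{"fn": "step_arm", "kwargs": {"commands": [{"dp": [-0.002,0,0.05],"rot": [0,0,0]},{"dp": [-0.002,0,0.12],"rot": [0,0,0]},{"dp": [-0.002,0,0.19],"rot": [0,0,0]},{"dp": [-0.002,0,0.25],"rot": [0,0,0]},{"dp": [-0.002,0,0.3],"rot": [0,0,0]},{"dp": [-0.002,0,0.33],"rot": [0,0,0]},{"dp": [-0.002,0,0.341],"rot": [0,0,0]},{"dp": [-0.002,0,0.341],"rot": [0,0,0]},{"dp": [-0.002,0,0.341],"rot": [0,0,0]}]}}

```text
clock: 25.3
tcp_pos: [0.3556, -0.2913, 0.0038]
eef_rot: [0.0, 0.966, -0.258, 0.0]
force: [0.5, 1.0, -0.7]
grip_width: 0.0853
```

Emit:
{"fn": "step_arm", "kwargs": {"commands": [{"dp": [0,0,0],"rot": [0,0,0]},{"dp": [0,0,0],"rot": [0,0,0]},{"dp": [0,0,0],"rot": [0,0,0]},{"dp": [0,0,0],"rot": [0,0,0]},{"dp": [0,0,0],"rot": [0,0,0]},{"dp": [0,0,0],"rot": [0,0,0]},{"dp": [0,0,0],"rot": [0,0,0]}], "hand": -1}}

```text
clock: 25.88
tcp_pos: [0.3558, -0.2911, 0.0051]
eef_rot: [-0.0, 0.966, -0.258, 0.001]
force: [-3.2, 3.3, 24.5]
grip_width: 0.0529
```

Emit:
{"fn": "step_arm", "kwargs": {"commands": [{"dp": [0,0,-0.02],"rot": [0,0,0]},{"dp": [0,0,-0.06],"rot": [0,0,0]},{"dp": [0,0,-0.12],"rot": [0,0,0]},{"dp": [0,0,-0.19],"rot": [0,0,0]},{"dp": [0,0,-0.26],"rot": [0,0,0]},{"dp": [0,0,-0.31],"rot": [0,0,0]},{"dp": [0,0,-0.33],"rot": [0,0,0]},{"dp": [0,0,-0.33],"rot": [0,0,0]},{"dp": [0,0,-0.33],"rot": [0,0,0]}]}}

```text
clock: 26.63
tcp_pos: [0.3552, -0.2902, 0.168]
eef_rot: [-0.0, 0.966, -0.258, 0.0]
force: [-0.7, -0.2, -3.5]
grip_width: 0.0522
```

```bash
python3 -c "
from k import *
s=cam('wrist');save(s,'w10')
plan(.484,-.3055,.169,-30)"
```

```text
clock 26.68 from [ 0.3547 -0.29    0.1673] yaw->-30.0 dist 0.130 dp [0.2397, -0.102, -0.0036] rot [-0.0003, 0.0008, 0.0012] grip 0.0525
```

View pics/w10.png

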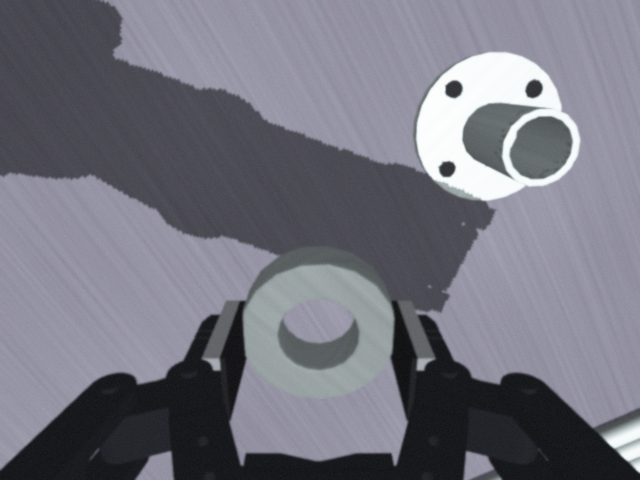

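```bash
python3 -c "
from k import *
s=cam('wrist')
p=state()['tcp_pos']
print(p,circ(s,p[0],p[1],p[2]+.013,.028,.012),circ(s,p[0],p[1],p[2]+.013,.014,.012))
print(circ(s,.484,-.3055,.082,.021,.01),circ(s,.484,-.3055,.082,.017,.01))
plan(.484,-.3055,.169,-30)"
```

```text
[ 0.35437757 -0.28998559  0.16700304] (np.float32(62.013313), np.float64(0.3543775727525608), np.float64(-0.28898559177070926)) (np.float32(81.95006), np.float64(0.3553775727525608), np.float64(-0.28998559177070926))
(np.float32(188.31293), np.float64(0.484), np.float64(-0.3055)) (np.float32(258.01746), np.float64(0.484), np.float64(-0.3055))
clock 26.73 from [ 0.3544 -0.29    0.167 ] yaw->-30.0 dist 0.131 dp [0.2402, -0.1024, -0.0045] rot [-0.0001, 0.0014, 0.001] grip 0.0522
```

Emit:
{"fn": "step_arm", "kwargs": {"commands": [{"dp": [0.02,-0.01,0],"rot": [0,0,0]},{"dp": [0.06,-0.026,0],"rot": [0,0,0]},{"dp": [0.11,-0.047,0],"rot": [0,0,0]},{"dp": [0.16,-0.068,0],"rot": [0,0,0]},{"dp": [0.2,-0.085,0],"rot": [0,0,0]},{"dp": [0.23,-0.098,0],"rot": [0,0,0]},{"dp": [0.239,-0.102,0],"rot": [0,0,0]},{"dp": [0.239,-0.102,0],"rot": [0,0,0]},{"dp": [0.239,-0.102,0],"rot": [0,0,0]},{"dp": [0.239,-0.102,0],"rot": [0,0,0]},{"dp": [0.239,-0.102,0],"rot": [0,0,0]}]}}

```text
clock: 27.65
tcp_pos: [0.483, -0.3063, 0.1682]
eef_rot: [-0.0, 0.966, -0.259, -0.0]
force: [0.4, 0.0, -1.1]
grip_width: 0.0523
```

```bash
python3 -c "
from h import *
plan(.484,-.3055,.09,-30);plan(.484,-.3055,.09,-30)"
```

```text
clock 27.65 from [ 0.483  -0.3063  0.1682] yaw->-30.0 dist 0.078 dp [0.0011, -0.0025, 0.1564] rot [-0.0002, 0.0005, -0.0] grip 0.0523
clock 27.65 from [ 0.483  -0.3063  0.1682] yaw->-30.0 dist 0.078 dp [0.0011, -0.0025, 0.1564] rot [-0.0002, 0.0005, -0.0] grip 0.0523
```

Emit:
{"fn": "step_arm", "kwargs": {"commands": [{"dp": [0.001,-0.001,0.03],"rot": [0,0,0]},{"dp": [0.001,-0.002,0.07],"rot": [0,0,0]},{"dp": [0.001,-0.002,0.11],"rot": [0,0,0]},{"dp": [0.001,-0.002,0.135],"rot": [0,0,0]},{"dp": [0.001,-0.002,0.15],"rot": [0,0,0]},{"dp": [0.001,-0.002,0.155],"rot": [0,0,0]},{"dp": [0.001,-0.002,0.156],"rot": [0,0,0]},{"dp": [0.001,-0.002,0.156],"rot": [0,0,0]}]}}

```text
clock: 28.32
tcp_pos: [0.4853, -0.3061, 0.091]
eef_rot: [0.0, 0.966, -0.258, 0.0]
force: [-0.3, 0.1, -2.1]
grip_width: 0.0527
```

Emit:
{"fn": "step_arm", "kwargs": {"commands": [{"dp": [0,0,0.001],"rot": [0,0,0]},{"dp": [0,0,0.002],"rot": [0,0,0]},{"dp": [0,0,0.003],"rot": [0,0,0]},{"dp": [0,0,0.004],"rot": [0,0,0]},{"dp": [0,0,0.004],"rot": [0,0,0]}]}}

```text
clock: 28.73
tcp_pos: [0.4851, -0.3056, 0.0884]
eef_rot: [-0.0, 0.966, -0.258, 0.0]
force: [0.0, 0.7, -1.2]
grip_width: 0.0522
```

Emit:
{"fn": "step_arm", "kwargs": {"commands": [{"dp": [0,0,0.001],"rot": [0,0,0]},{"dp": [0,0,0.002],"rot": [0,0,0]},{"dp": [0,0,0.003],"rot": [0,0,0]},{"dp": [0,0,0.003],"rot": [0,0,0]}]}}

```text
clock: 29.07
tcp_pos: [0.4851, -0.3058, 0.0874]
eef_rot: [-0.0, 0.966, -0.258, 0.0]
force: [-0.9, 1.3, 6.8]
grip_width: 0.0525
```

Emit:
{"fn": "step_arm", "kwargs": {"commands": [{"dp": [0,0,0],"rot": [0,0,0]},{"dp": [0,0,0],"rot": [0,0,0]},{"dp": [0,0,0],"rot": [0,0,0]},{"dp": [0,0,0],"rot": [0,0,0]},{"dp": [0,0,0],"rot": [0,0,0]},{"dp": [0,0,0],"rot": [0,0,0]}], "hand": 1}}

```text
clock: 29.57
tcp_pos: [0.485, -0.3057, 0.0868]
eef_rot: [-0.0, 0.966, -0.258, -0.0]
force: [-0.4, -0.1, -0.1]
grip_width: 0.0854
```

Emit:
{"fn": "step_arm", "kwargs": {"commands": [{"dp": [0,0,-0.02],"rot": [0,0,0]},{"dp": [0,0,-0.05],"rot": [0,0,0]},{"dp": [0,0,-0.1],"rot": [0,0,0]},{"dp": [0,0,-0.17],"rot": [0,0,0]},{"dp": [0,0,-0.24],"rot": [0,0,0]},{"dp": [0,0,-0.28],"rot": [0,0,0]},{"dp": [0,0,-0.28],"rot": [0,0,0]},{"dp": [0,0,-0.28],"rot": [0,0,0]}]}}

```text
clock: 30.23
tcp_pos: [0.4855, -0.3061, 0.2285]
eef_rot: [0.0, 0.966, -0.258, 0.001]
force: [-0.6, -0.1, 0.1]
grip_width: 0.0852
```

```bash
python3 -c "
from k import *
s=cam('wrist')
print(circ(s,.484,-.3055,.1,.028,.012),circ(s,.484,-.3055,.1,.014,.012))
S=cam('side');a=S['frame'];C=cam('scene')['frame']
f=np.hstack([cv2.resize(a[130:430,250:450],(400,600)),cv2.resize(C[130:300,200:370],None,fx=2.35,fy=600/170)[:, :400]]);cv2.imwrite('pics/f1.png',f[:,:,::-1])
print(circ(S,.484,-.3055,.1,.028,.012))
plan(.484,-.3055,.23,-30)"
```

```text
(np.float32(72.29196), np.float64(0.485), np.float64(-0.3065)) (np.float32(106.26664), np.float64(0.486), np.float64(-0.3065))
(np.float32(67.32282), np.float64(0.484), np.float64(-0.3055))
clock 30.38 from [ 0.4845 -0.3051  0.226 ] yaw->-30.0 dist 0.004 dp [-0.0004, 0.0011, -0.0081] rot [-0.0001, 0.0011, 0.0008] grip 0.0854
```

View pics/f1.png

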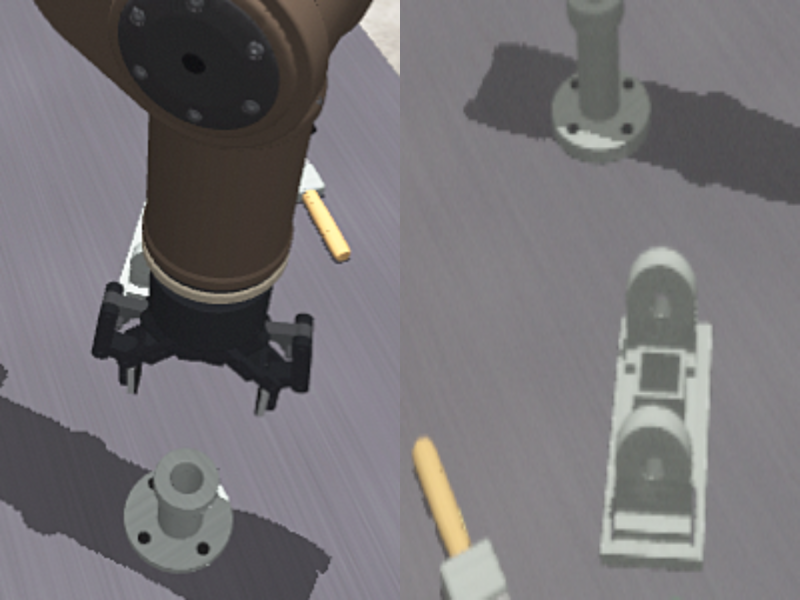

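```bash
python3 -c "
from h import *
plan(.57,-.02,.26,-32.9)"
```

```text
clock 30.38 from [ 0.4845 -0.3051  0.226 ] yaw->-32.9 dist 0.300 dp [-0.1364, -0.5795, -0.0678] rot [-0.0, 0.0011, 0.033] grip 0.0854
```

Emit:
{"fn": "step_arm", "kwargs": {"commands": [{"dp": [-0.01,-0.03,-0.02],"rot": [0,0,0]},{"dp": [-0.02,-0.1,-0.03],"rot": [0,0,0.01]},{"dp": [-0.04,-0.17,-0.04],"rot": [0,0,0.01]},{"dp": [-0.06,-0.25,-0.05],"rot": [0,0,0.02]},{"dp": [-0.08,-0.33,-0.06],"rot": [0,0,0.02]},{"dp": [-0.1,-0.41,-0.068],"rot": [0,0,0.03]},{"dp": [-0.12,-0.49,-0.068],"rot": [0,0,0.033]},{"dp": [-0.13,-0.55,-0.068],"rot": [0,0,0.033]},{"dp": [-0.136,-0.58,-0.068],"rot": [0,0,0.033]},{"dp": [-0.136,-0.58,-0.068],"rot": [0,0,0.033]},{"dp": [-0.136,-0.58,-0.068],"rot": [0,0,0.033]},{"dp": [-0.136,-0.58,-0.068],"rot": [0,0,0.033]}]}}

```text
clock: 31.38
tcp_pos: [0.5701, -0.0222, 0.2603]
eef_rot: [0.001, 0.959, -0.284, -0.0]
force: [-0.2, -0.1, -0.6]
grip_width: 0.0855
```

```bash
python3 -c "
from h import *
s=cam('wrist');save(s,'w11',(180,0,500,480),1.25)
u=-np.array([np.cos(np.radians(57.1)),np.sin(np.radians(57.1))]);v=np.array([-u[1],u[0]]);c=np.array([.585,.003])
f=lambda x,y,z:[*(c+x*u+y*v),z]
k=lambda P:((w2p(s,P)-[180,0])*1.25).round().tolist()
print('plate',k([f(a,b,.01) for a,b in [(-.095,-.04),(-.095,.04),(.095,.04),(.095,-.04)]]))
print('tube top',k([f(a,b,.055) for a,b in [(-.02,-.02),(-.02,.02),(.02,.02),(.02,-.02)]]))
print('foot',k([f(a,b,.018) for a,b in [(.045,-.03),(.045,.03),(.085,.03),(.085,-.03)]]))
print('ear mid',k([f(.065,0,.082)]))"
```

```text
plate [[109.0, 38.0], [229.0, 37.0], [221.0, 303.0], [119.0, 303.0]]
tube top [[138.0, 159.0], [201.0, 158.0], [200.0, 221.0], [139.0, 221.0]]
foot [[129.0, 244.0], [211.0, 244.0], [210.0, 295.0], [131.0, 295.0]]
ear mid [[170.0, 300.0]]
```

View pics/w11.png

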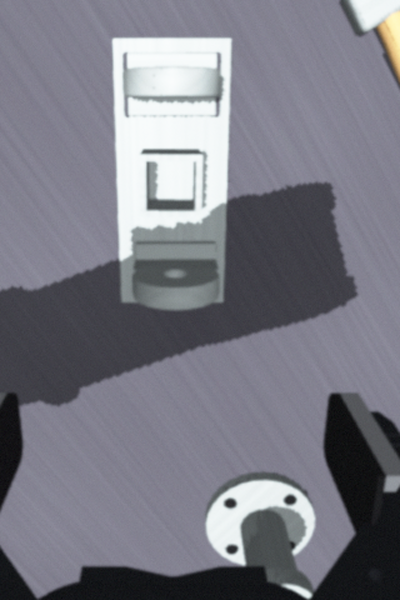

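```bash
python3 -c "
from h import *
print(state()['force'],job.sign_off())"
```

```text
the job is handed in; nothing more can be done
[ 0.27683095 -1.06212797 -0.39983386] None
```

The job is handed in after about 31 s of robot time, and every part is placed and released. The gripper is open and clear of everything.

| Part | Where it is | Offset from its place in the last checks | Limit |
|---|---|---|---|
| Loose lug | bare end of the base plate | about 2–4 mm across, 1 mm along; looks square | 12 mm |
| Square tube | middle of the plate | about 3 mm towards the welded lug; looks square | 12 mm |
| Pipe | on the flange | about 2.5 mm off centre; looks upright | 12 mm |
| Collar | on top of the pipe | about 1–2 mm off the pipe axis; looks flat | 10 mm |

- **Bystanders:** I did not touch the brush, the red magnetic holder or the green tubes. I did not measure the holder or the brush again at the end.
- **Disagreement between checks:** the calibrations differed from each other by about 2 mm. The plate appeared about 2 mm sideways of my model in the last picture.
- **Failed checks:** none. `job.sign_off()` gives no verdict.

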